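Slide the copper spatter plate under the raised weld joint

TASK

Get the raised tube joint ready for welding: push the loose copper plate, flat end first, under the strapped-down square tube until its upturned end rests against the tube, with the plate square to the tube and centred under the yellow-marked seam. Only push it along the bench with the fingers: never lift or tip it, leave the offcut, magnet and bowl alone, and finish clear of everything.

Things in the scene. Friction and masses are not known exactly. Their poses are not given: they have to be found in the camera images.
- bridge: raised joint, fixed to the bench: steel square tube 30 x 30 mm, 220 mm long along this body's y, top 45 mm above the bench, near face at x = -15 mm. Near its ends red straps (40 mm deep in x) with bolt heads hold it down, highest point 54 mm. Origin on the bench right below the seam; x points roughly away from the robot, the way the plate goes in; z up
- opening (a point): middle of the clear opening under the tube, 7.5 mm above the bench, right below the seam: 15 mm high, 110 mm wide (y -55 to +55 mm) between two blue packing blocks (36 mm deep in x) that carry the tube; axes as the bridge's
- seam (a point): the weld seam at the middle of the tube, on its top face, 45 mm above the bench: a thin black line with a yellow chalk band each side, directly above the bridge's origin; axes as the bridge's
- plate: loose copper plate, 0.5 to 0.8 kg (slides at under 12 N), flat on the bench on the robot's side of the tube: 100 mm long (x), 60 mm wide (y), 10 mm thick. Origin at the centre of its underside; x from upturned tail to flat nose, z up. Starts off-centre and turned, nose to the tube. Done: origin at x = +27 mm, y = 0 in the bridge's frame, axes parallel
- flange (a point): on the bench plane under the middle of the plate's tail face (50 mm behind its origin): here the plate is turned up over its full 60 mm width into an 8 mm thick flange, top 30 mm above the bench, too tall to pass under the tube; axes as the plate's
- offcut: bystander: short steel square-tube offcut standing on end, 40 x 40 mm, 50 mm tall; origin at the centre of its underside
- magnet: bystander: orange L-shaped welding magnet, 60 x 20 mm, 52 mm tall; origin at the centre of its underside
- bowl: bystander: round stainless bowl, 120 mm across, 50 mm tall; origin at the centre of its underside
Things that resemble listed ones, but are neither listed nor needed, are in the scene too. Of the things that look like the plate, the smaller one is meant.

How it is judged (in metres and radians):
At the end, for the whole second after the job is handed in: The plate lies flat and still under the tube, its flange within 5 mm of touching the tube's near face, its centre line within 10 mm of the seam, square to the tube within 0.08 rad (about 4.5 degrees) (x of plate in the frame of bridge between 0.022 and 0.032 m and y of plate in the frame of bridge between -0.01 and 0.01 m and angle between the x axis of plate and the x axis of bridge, either way round below 0.08 rad and angle between plate's own z axis and vertical below 0.03 rad and height (world z) of plate below 0.003 m and linear speed of plate below 0.01 m/s).
It fails at once if the plate is lifted off the bench (height (world z) of plate above 0.008 m).
It fails at once if the plate is tipped (angle between plate's own z axis and vertical above 0.1 rad).
It fails at once if a bystander is disturbed (moved over 15 mm) (distance of any of offcut, magnet, bowl from where it was at the start of the episode above 0.015 m).
It also fails if it takes over 58 s, if anything falls off the work surface, if the arm or the gripper's body presses on something with over 40 N, if the wrist force passes 120 N, or if a joint passes its speed limit or range.

ROBOT

A 6-joint arm with a two-finger parallel gripper is mounted at the origin on the work surface. World frame = base frame: x ahead of the robot, y to its left, z up, the work surface at z = 0. Lengths are in mm, angles in rad, forces in N, time in s.
With the tool pointing down it reaches from about 300 to 875 mm from the base axis. Payload 6.4 kg.
Tool frame: the origin (TCP) lies at the very end of the fingers, on their centre line; the grasp point (between the pads) lies 19 mm behind it; z points along the fingers, x is the direction in which the jaws open and shut, and the axes are right-handed (so a half turn about z gives the same grasp; the last joint's range is limited). The gripper opens to 85 mm and grips with 20 to 120 N. Pads are 22 mm wide; open, the fingers measure 114 mm over their backs; the gripper's body (76 mm by 85 mm) begins 54 mm behind the grasp point. The pads swing forward as they close: fully open they stand 13 mm farther back than shut.
Start: joints at [1.002, 0.181, 1.607, -0, 1.354, -0.206], TCP at [204.053, 537.59, 231.288] pointing down, gripper open.
Joint ranges: [-2.99, 2.99], [-0.89, 2.07], [0.3, 2.58], [-1.14, 4.28], [0, 2.63], [-3.12, 3.12]. Speed limits (rad/s): [2.57, 2.57, 3.01, 3.14, 3.14, 3.14].

INTERFACE

Orientations are given as a unit quaternion [x, y, z, w].
In Python, from rig import ctrl gives the robot as it stands.
- The arm moves only by the shell command python3 -m handwheel 'ROWS'. ROWS is JSON, a list of rows, each a list of 7 numbers: the opening, from -1 (shut) to 1 (fully open), then the shift along the tool's x, y, z in cm, then the turn, a rotation vector about the tool's x, y, z in units of 8 degrees (1.0 is 8 degrees). In form: [[fingers, dx, dy, dz, ax, ay, az], ...]. A call has 1 to 12 rows; each row is the pose to reach, as a shift and turn from the pose commanded when the call began, along the tool's axes at that moment; what a row does not reach only later rows make up. A row lasts 1/10 s, in which the tool goes at most 50 mm and 8.59 degrees, less where a joint would pass 70% of its speed; a pose out of reach is approached as far as the arm can. A call with a gripper value outside its range is refused whole. The fingers move at their own pace and stop on an object; the grip force is fixed at half the most. Time passes only in rows, so rows that repeat a pose let the fingers close. It gives the time, the measured TCP pose, the force and the opening at its end, in the units of the state.
- ctrl.read_state(): the state, without advancing time (a new reading comes with each control period).
- ctrl.snapshot(name): name is "scene" or "side" or "wrist"; returns a dict with "color" (420x560x3 uint8, red, green, blue), "range_z" (420x560 float32, mm along the optical axis (not along the pixel's ray), 0 where there is no reading), "fx", "fy", "cx", "cy" (pixels), "pose" (4x4, takes a point from camera to world coordinates). Camera axes: x right, y up, looking along -z (the intrinsics and any distortion apply to the point x, -y, -z); pixel columns grow to the right and rows downward; lengths in mm; the calibration is good to about 2 mm. The wrist camera is an equidistant fisheye: a pixel r from the principal point sees the ray r / f radians off the axis. A picture is of the moment at which its call begins.
- ctrl.close_job(): hands the job in, once; it reports no verdict.
The state is a dict: "clock": time; "q": joint angles; "joint_vel": joint speeds; "joint_torque": joint torques, N m; "position": TCP position; "ee_rot": TCP orientation; "wrist_force": force on the tool from outside, world axes, zero at the start; "moment": the same for the moment, N m; "gripper_width": finger opening in mm.
Only numpy, scipy, OpenCV 4.12 (cv2) and the standard library are available. Lean on these libraries where they do the work, as an engineer would, in place of code of your own. Each camera call takes 0.05 s, during which the arm holds its last target.

## Working session

There is one attempt and no reset: what is moved stays moved. The work goes in short steps, Python scripts to look and compute and a shell command to move; the robot and the scene stay as the last step left them, time stands still between calls to the robot, and variables do not carry over. Pictures are saved under pics/ and viewed, and the job is handed in when it is done.

```bash
ls; mkdir -p pics; python3 - <<'E'
from rig import ctrl
import cv2,numpy as np
s=ctrl.read_state();print(s)
for n in ("scene","side","wrist"):
    d=ctrl.snapshot(n);cv2.imwrite(f"pics/{n}0.png",d["color"][:,:,::-1]);np.savez(f"pics/{n}0.npz",**d)
    print(n,d["fx"],d["fy"],d["cx"],d["cy"],np.round(d["pose"],3).tolist(),d.keys())
E
```

```text
pics
{'clock': 0.0, 'q': array([ 1.00174204e+00,  1.81571390e-01,  1.60799708e+00,  5.92908125e-06,
        1.35379882e+00, -2.06289952e-01]), 'joint_vel': array([-0.00101695, -0.00015487, -0.0017027 , -0.0002085 , -0.00036902,
        0.00033604]), 'joint_torque': array([ 5.10268765e-04, -4.44880700e+01, -3.51330793e+01, -3.57475319e-04,
        9.25602304e-03, -2.16441572e-05]), 'position': array([203.71884955, 537.11526788, 230.37237198]), 'ee_rot': array([ 8.23061403e-01,  5.67951705e-01, -8.19176095e-04,  3.41008948e-04]), 'wrist_force': array([-0.47777227, -0.06947245, -0.41000293]), 'moment': array([ 0.01053158,  0.03537397, -0.01898044]), 'gripper_width': 85.35875405443855}
scene 453.8548297818604 453.8548297818604 282.5119317840608 205.29301491309167 [[-0.781, -0.405, 0.476, 1126.445], [0.625, -0.505, 0.595, 648.252], [-0.001, 0.762, 0.647, 843.111], [0.0, 0.0, 0.0, 1.0]] dict_keys(['color', 'range_z', 'fx', 'fy', 'cx', 'cy', 'pose'])
side 446.118215575699 446.118215575699 280.4819410822435 213.1353814213809 [[0.99, 0.11, -0.09, 486.565], [-0.142, 0.759, -0.635, -600.963], [-0.002, 0.642, 0.767, 749.327], [0.0, 0.0, 0.0, 1.0]] dict_keys(['color', 'range_z', 'fx', 'fy', 'cx', 'cy', 'pose'])
wrist 325.19226210127806 325.19226210127806 277.9347580538279 210.31905793603823 [[0.355, -0.898, -0.261, 137.122], [0.935, 0.34, 0.1, 561.546], [-0.001, -0.28, 0.96, 373.477], [0.0, 0.0, 0.0, 1.0]] dict_keys(['color', 'range_z', 'fx', 'fy', 'cx', 'cy', 'pose'])
```

View pics/scene0.png

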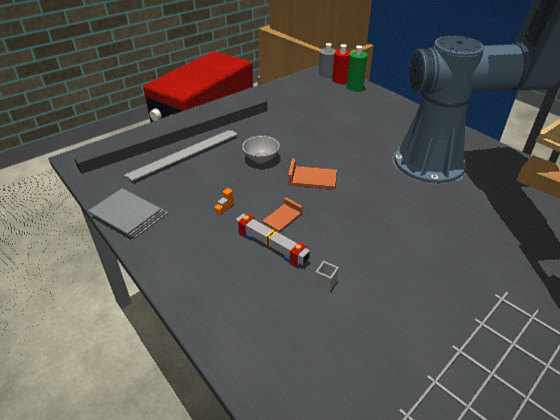

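View pics/side0.png

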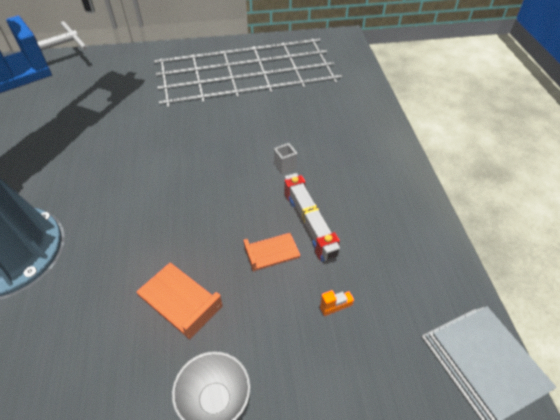

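View pics/wrist0.png

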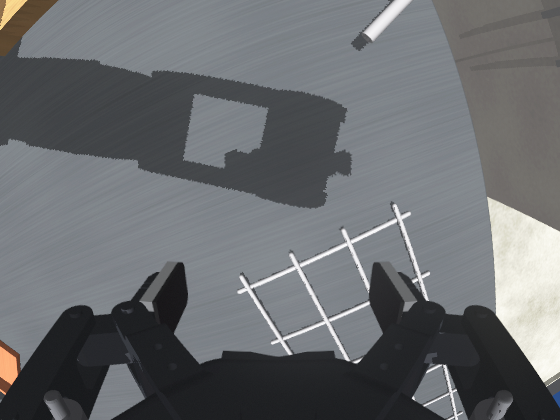

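Candidates for the plate:
- Small copper plate: scene (283,214), side (272,251).
- Large copper plate: scene (313,177), side (180,297).
- The orange magnet, scene (225,201) and side (337,301), is not a plate.

The description says the smaller one is meant. I'll check it in a close crop.

```bash
cat > h.py <<'E'
import numpy as np,cv2
def load(f): return dict(np.load(f))
def ray(d,uv,fish=False):
    uv=np.asarray(uv,float).reshape(-1,2)
    a=(uv[:,0]-d["cx"])/d["fx"]; b=(uv[:,1]-d["cy"])/d["fy"]
    if fish:
        r=np.hypot(a,b)+1e-12; k=np.sin(r)/r; v=np.c_[a*k,-b*k,-np.cos(r)]
    else: v=np.c_[a,-b,-np.ones_like(a)]
    P=d["pose"]; return P[:3,3],v@P[:3,:3].T
def onz(d,uv,z,fish=False):
    o,v=ray(d,uv,fish); return o+v*((z-o[2])/v[:,2])[:,None]
def tri(d1,p1,d2,p2,f1=False,f2=False):
    o1,v1=ray(d1,p1,f1);o2,v2=ray(d2,p2,f2);v1=v1[0];v2=v2[0]
    t=np.linalg.lstsq(np.c_[v1,-v2],o2-o1,rcond=None)[0]
    a=o1+t[0]*v1;b=o2+t[1]*v2
    return (a+b)/2,np.linalg.norm(a-b)
def crop(d,u0,u1,v0,v1,k,f):
    c=d["color"][v0:v1,u0:u1,::-1]; cv2.imwrite(f,cv2.resize(c,None,fx=k,fy=k,interpolation=cv2.INTER_CUBIC))
E
python3 - <<'E'
from h import *
s=load("pics/scene0.npz");crop(s,200,350,150,290,5,"pics/cs.png")
s=load("pics/side0.npz");crop(s,230,360,130,320,4,"pics/ci.png")
E
python3 - <<'E'
import cv2
a=cv2.imread('pics/cs.png');print(a.shape)
cv2.imwrite('pics/cs2.png',cv2.resize(a,None,fx=.85,fy=.85))
a=cv2.imread('pics/ci.png');print(a.shape);cv2.imwrite('pics/ci2.png',a[120:560])
E
```

```text
(700, 750, 3)
(760, 520, 3)
```

View pics/cs2.png

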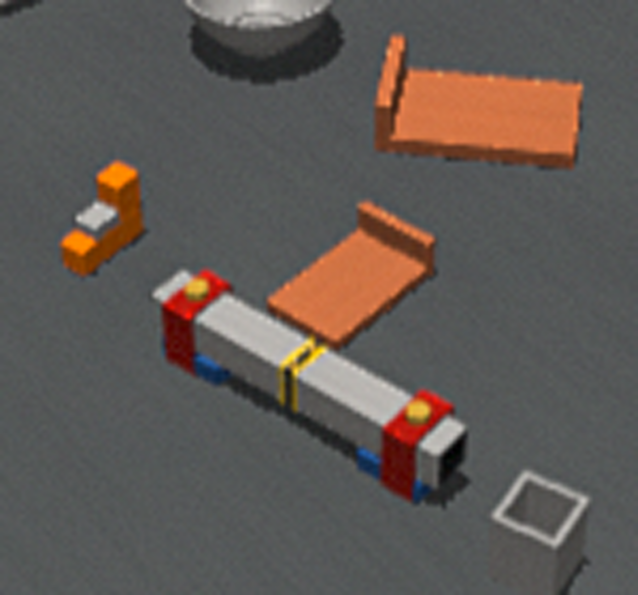

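View pics/ci2.png

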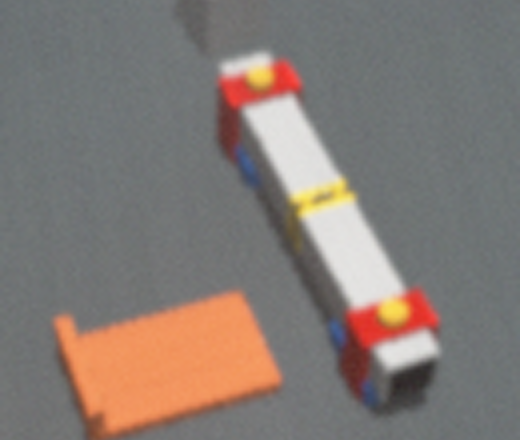

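The crops confirm the choice: the small copper plate with its flange at the robot's side and its nose toward the tube. Seam is at scene ~(270,237) and side ~(311,209). Next I measure it in both views.

```bash
cat > meas.py <<'E'
from h import *
def pts(d):
    z=d["range_z"];v,u=np.nonzero(z>0);zz=z[v,u]
    P=np.c_[(u-d["cx"])/d["fx"]*zz,-(v-d["cy"])/d["fy"]*zz,-zz]
    W=P@d["pose"][:3,:3].T+d["pose"][:3,3]
    o=np.full(z.shape+(3,),np.nan);o[v,u]=W;return o
def comps(m,amin=20):
    n,l,st,c=cv2.connectedComponentsWithStats(m.astype(np.uint8),connectivity=8)
    return [(l==i,st[i],c[i]) for i in range(1,n) if st[i,4]>=amin]
def hsv(d): return cv2.cvtColor(d["color"],cv2.COLOR_RGB2HSV).astype(int)
def rect(xy):
    (c,s,a)=cv2.minAreaRect(xy.astype(np.float32));return np.round(c,1),np.round(s,1),round(a,1)
E
python3 - <<'E'
from meas import *
for n in("scene","side"):
    d=load(f"pics/{n}0.npz");h=hsv(d);W=pts(d)
    print("==",n)
    names={"orange":(h[...,0]>=3)&(h[...,0]<=22)&(h[...,1]>130)&(h[...,2]>100),
    "yellow":(h[...,0]>=21)&(h[...,0]<=33)&(h[...,1]>130)&(h[...,2]>100),
    "red":((h[...,0]<3)|(h[...,0]>175))&(h[...,1]>170)&(h[...,2]>80),
    "blue":(h[...,0]>100)&(h[...,0]<125)&(h[...,1]>150)&(h[...,2]>60)}
    for k,m in names.items():
        for mm,st,c in comps(m,6):
            w=W[mm];w=w[np.isfinite(w[:,0])]
            if not len(w): continue
            med=np.median(w,0)
            if med[2]>100 or med[2]<-20: continue
            print(k,"px",np.round(c,1),st[4],"med",np.round(med,0),"zrange",np.round(np.percentile(w[:,2],[2,50,98]),1),"hue",np.median(h[mm][:,0]))
            if k=="orange":
                o,v=None,None
                t=w[(w[:,2]>5)&(w[:,2]<14)]
                print("   top rect",rect(t[:,:2]) if len(t)>5 else "", "hi", np.round(w[w[:,2]>25].mean(0),1) if (w[:,2]>25).any() else "")
E
```

```text
== scene
orange px [311.9 176.4] 891 med [ 362. -164.   14.] zrange [ 4.3 13.8 42.8] hue 10.0
   top rect (array([ 356.8, -166.9]), array([ 91.1, 140.1]), 43.1) hi [ 407.7 -208.5   40.5]
orange px [551.3 174.3] 175 med [-156.  302.   49.] zrange [45.  48.8 51.9] hue 17.0
   top rect  hi [-162.6  301.6   48.8]
orange px [224.9 201.4] 233 med [ 635. -216.   21.] zrange [ 0.6 21.3 53.1] hue 14.0
   top rect (array([ 645.2, -211.8]), array([20.6, 61.1]), 87.0) hi [ 628.1 -221.3   43.8]
orange px [282.5 215.6] 597 med [541. -83.  10.] zrange [ 4.4  9.7 30.2] hue 10.0
   top rect (array([544.5, -83.4]), array([96.3, 62.8]), 10.7) hi [497.1 -91.5  29. ]
orange px [246.1 217.9] 34 med [ 651. -101.   52.] zrange [46.  51.6 55.5] hue 15.5
   top rect  hi [ 649.4 -100.6   51. ]
orange px [298.2 246.5] 44 med [611.  65.  50.] zrange [38.7 49.9 55.9] hue 15.5
   top rect  hi [610.8  64.6  51.1]
yellow px [245.9 217.8] 14 med [651. -99.  53.] zrange [50.9 53.1 56. ] hue 21.0
yellow px [269.5 236.2] 50 med [639. -19.  44.] zrange [ 0.6 43.5 47.3] hue 23.0
yellow px [298.1 246.6] 16 med [613.  67.  
[... 1471 characters left out ...]
 21 med [622. -18.  46.] zrange [42.9 45.8 48.2] hue 24.0
yellow px [327.9 237.3] 20 med [650. -99.  55.] zrange [52.6 54.5 55.2] hue 23.0
yellow px [329.3 297.3] 33 med [ 625. -226.   52.] zrange [49.4 51.8 53.2] hue 21.0
yellow px [349.  296.9] 15 med [ 667. -215.   22.] zrange [19.4 21.8 23.5] hue 21.0
red px [300.7 179.5] 23 med [626.  69.  48.] zrange [46.1 48.1 50.3] hue 1.0
red px [288.6 182.8] 29 med [598.  63.  48.] zrange [46.2 48.  51.3] hue 1.0
red px [334.8 237.8] 32 med [665. -99.  48.] zrange [45.6 48.1 49.8] hue 1.0
red px [321.  242.1] 53 med [ 635. -104.   48.] zrange [43.6 47.8 50.4] hue 1.0
blue px [21.8 59. ] 2004 med [-77. 628.  44.] zrange [ 10.4  44.3 133.2] hue 107.0
```

```bash
cat > fr.py <<'E'
from meas import *
def corners(d,name):
    # copper small plate: mask via hue & component nearest (541,-84); quad of hull on z=10
    h=hsv(d);m=(h[...,0]>=3)&(h[...,0]<=12)&(h[...,1]>120)&(h[...,2]>60)
    return m
def line(p): vx,vy,x,y=cv2.fitLine(np.float32(p),cv2.DIST_HUBER,0,.01,.01).ravel();return np.array([x,y]),np.array([vx,vy])
E
python3 - <<'E'
from fr import *
D={n:load(f"pics/{n}0.npz") for n in("scene","side")}
# bolts
for nm,a,b in(("b+",(298.2,246.5),(294.9,179.9)),("b-",(246.1,217.9),(328.1,238.2)),):
    print(nm,tri(D["scene"],a,D["side"],b))
    for n,p in(("scene",a),("side",b)): print(n,onz(D[n],p,51.5).round(1))
for n,d in D.items():
    h=hsv(d);W=pts(d)
    # tube top: grey bright, z 41..49 near
    R=W-np.array([632,-17,0]);t=np.deg2rad(12.8)
    x=R[...,0]*np.cos(t)+R[...,1]*np.sin(t);y=-R[...,0]*np.sin(t)+R[...,1]*np.cos(t)
    m=(abs(x)<30)&(abs(y)<65)&(W[...,2]>42)&(W[...,2]<48)
    print(n,"tube rect",rect(W[m][:,:2]),"z",np.median(W[m][:,2]))
    # edges by y bins
    e=[]
    for yb in range(-60,61,10):
        k=m&(abs(y-yb)<5)
        if k.sum()>8: e.append((yb,np.percentile(x[k],4),np.percentile(x[k],96)))
    e=np.array(e);mid=(e[:,1]+e[:,2])/2
    print(" mid fit",np.polyfit(e[:,0],mid,1), "width",np.mean(e[:,2]-e[:,1]))
    # end of tube by blue? seam: yellow/black pixels on top
    k=m&(h[...,0]>=19)&(h[...,0]<=34)&(h[...,1]>90)
    print(" seam y",y[k].mean(),"x",x[k].mean(),k.sum())
    # plate
    mk=(h[...,0]>=3)&(h[...,0]<=12)&(h[...,1]>110)&(h[...,2]>60)
    for mm,st,c in comps(mk,300):
        w=np.nanmedian(W[mm],0)
        if abs(w[0]-541)>25 or abs(w[1]+84)>25: continue
        v,u=np.nonzero(mm)
        P=onz(d,np.c_[u,v],10.0)
        print(" plate px",c,"top z",np.median(W[mm][:,2]))
        # rays of pixels belonging to top
        k=(W[mm][:,2]<13)&(W[mm][:,2]>7)
        print("  rect z10",rect(P[k][:,:2]))
        hull=cv2.convexHull(np.float32(P[k][:,:2]));ap=cv2.approxPolyDP(hull,6,True).reshape(-1,2);print(ap.round(1).tolist())
        hi=W[mm][(W[mm][:,2]>26)];print("  flange",hi.mean(0),rect(hi[:,:2]))
E
```

```text
b+ (array([611.9999735 ,  65.30603143,  52.45739123]), np.float64(0.7940990395260772))
scene [[611.   64.7  51.5]]
side [[612.5  66.   51.5]]
b- (array([650.44116006, -99.48350978,  52.17333605]), np.float64(0.5419007752821019))
scene [[ 649.8 -100.    51.5]]
side [[650.8 -99.1  51.5]]
scene tube rect (array([632.4, -17. ]), array([ 33.1, 129.5]), 13.8) z 44.46478209530255
 mid fit [-0.00824694  0.36360265] width 27.567550377470678
 seam y -1.1195570328878575 x -1.0605819610243947 43
 plate px [283.47033898 214.94350282] top z nan
  rect z10 (array([546. , -82.1]), array([100.4,  62. ]), 11.4)
[[593.7000122070312, -103.30000305175781], [595.5, -74.0], [582.0999755859375, -43.20000076293945], [491.1000061035156, -63.599998474121094], [506.3999938964844, -120.19999694824219]]
  flange [497.73218617 -92.88781743  28.95557594] (array([497.7, -92.2]), array([11.3, 58. ]), 7.5)
side tube rect (array([630.6, -17.1]), array([ 31.4, 128.8]), 13.4) z 45.134893273772946
 mid fit [-0.00218542 -1.6495111 ] width 27.298698699278724
 seam y 1.7371528139209353 x -1.6566817641882696 70
 plate px [271.13743356 250.81473045] top z nan
  rect z10 (array([541.5, -83.8]), array([99.6, 61.6]), 11.4)
[[594.0999755859375, -102.0], [582.7999877929688, -44.400001525878906], [499.6000061035156, -60.900001525878906], [499.5, -121.80000305175781]]
  flange [496.3911784  -93.74453228  29.71012964] (array([496. , -91.6]), array([ 8.5, 61.9]), 10.7)
```

Bridge origin is about (631.2,-17.1), yaw 13.1°. The plate in the bridge frame is at about (-105,-43) mm and turned -2°. The plan has two pushes:
1. Push its right side towards +y with two half-open fingers, which squares it.
2. Push the flange from behind.

```bash
python3 -m handwheel '[[0,-25,28,8,0,0,3.5],[0,-25,28,8,0,0,3.5],[0,-25,28,8,0,0,3.5],[0,-25,28,8,0,0,3.5],[0,-25,28,8,0,0,3.5],[0,-25,28,8,0,0,3.5],[0,-25,28,8,0,0,3.5],[0,-25,28,8,0,0,3.5],[0,-25,28,8,0,0,3.5],[0,-25,28,8,0,0,3.5]]'
cat > go.py <<'E'
import numpy as np,sys
from rig import ctrl
from scipy.spatial.transform import Rotation as R
O=np.array([631.2,-17.1]);T=0.2292
ex=np.array([np.cos(T),np.sin(T)]);ey=np.array([-ex[1],ex[0]])
def b(p): d=np.array(p)[:2]-O;return d@ex,d@ey
def w(x,y): return O+x*ex+y*ey
def plan(x,y,z,yawdeg):
    s=ctrl.read_state();r=R.from_quat(s["ee_rot"])
    t=np.r_[w(x,y),z];d=r.inv().apply(t-s["position"])/10
    yaw=np.deg2rad(yawdeg)+T
    tgt=R.from_matrix(np.c_[[np.cos(yaw),np.sin(yaw),0],[np.sin(yaw),-np.cos(yaw),0],[0,0,-1]])
    print("clock",s["clock"],"now bridge",np.round(b(s["position"]),1),"z",round(s["position"][2],1),"w",round(s["gripper_width"],1),"F",s["wrist_force"].round(1))
    print("shift cm",d.round(2),"turn",(np.rad2deg((r.inv()*tgt).as_rotvec())/8).round(3))
if __name__=="__main__": plan(*map(float,sys.argv[1:5]))
E
python3 go.py -106 -100 90 0
```

```text
clock: 1.15
position: [377.1, 204.0, 151.1]
ee_rot: [0.936, 0.351, -0.0, -0.0]
wrist_force: [-0.2, 0.3, 0.6]
gripper_width: 43.2
clock 1.15 now bridge [-197.2  273. ] z 151.1 w 43.2 F [-0.2  0.3  0.6]
shift cm [-9.41 37.23  6.09] turn [-0.004  0.005  3.492]
```

```bash
python3 -m handwheel '[[0,-9.4,37.2,4,0,0,3.5],[0,-9.4,37.2,4,0,0,3.5],[0,-9.4,37.2,4,0,0,3.5],[0,-9.4,37.2,4,0,0,3.5],[0,-9.4,37.2,4,0,0,3.5],[0,-9.4,37.2,4,0,0,3.5],[0,-9.4,37.2,4,0,0,3.5],[0,-9.4,37.2,4,0,0,3.5],[0,-9.4,37.2,4,0,0,3.5],[0,-9.4,37.2,4,0,0,3.5],[0,-9.4,37.2,4,0,0,3.5],[0,-9.4,37.2,4,0,0,3.5]]'
python3 go.py -106 -100 8 0
python3 - <<'E'
from rig import ctrl
import cv2,numpy as np
for n in ("side","wrist"):
    d=ctrl.snapshot(n);cv2.imwrite(f"pics/{n}1.png",d["color"][:,:,::-1]);np.savez(f"pics/{n}1.npz",**d)
E
```

```text
clock: 2.35
position: [551.2, -135.3, 111.4]
ee_rot: [0.993, 0.116, -0.0, -0.0]
wrist_force: [0.1, 0.2, 0.9]
gripper_width: 42.5
clock 2.35 now bridge [-104.7  -97. ] z 111.4 w 42.5 F [0.1 0.2 0.9]
shift cm [-0.13  0.31 10.34] turn [-0.003  0.001  0.027]
```

View pics/side1.png

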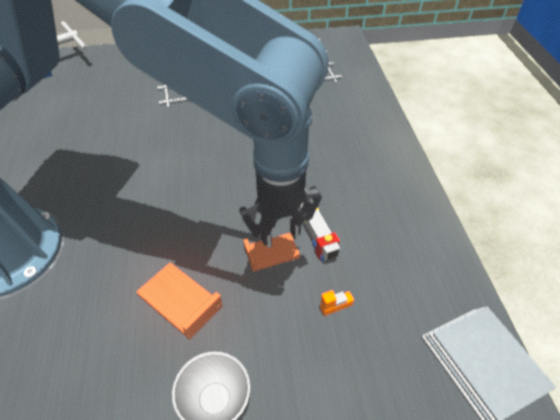

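View pics/wrist1.png

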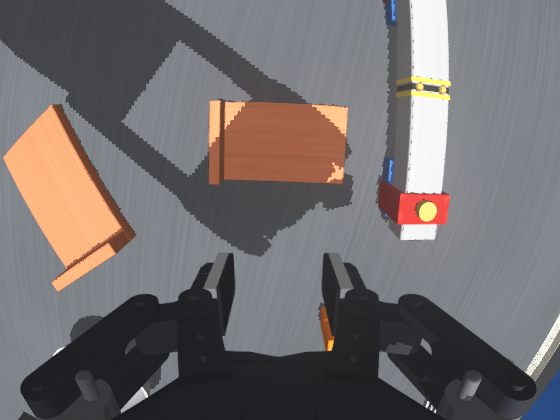

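Wrist view: the plate centres near (277,142), flange on the left (tube on the right, seam at (424,88)), fingers clear on its -y side. I'll cross-check with wrist rays, then descend.

```bash
python3 - <<'E'
from fr import *
from go import b
d=load("pics/wrist1.npz")
for nm,p,z in(("nose+",(347,107),10),("nose-",(344,184),10),("tail+ top",(210,101),30),("tail- top",(210,184),30),("bolt",(427,211),54),("seam near",(399,87),45),("seam far",(449,89),45)):
    q=onz(d,p,z,True)[0];print(nm,q.round(1),np.round(b(q),1))
E
python3 -m handwheel '[[0,-0.1,0.3,4,0,0,0],[0,-0.1,0.3,8,0,0,0],[0,-0.1,0.3,10.4,0,0,0],[0,-0.1,0.3,10.4,0,0,0],[0,-0.1,0.3,10.4,0,0,0],[0,-0.1,0.3,10.4,0,0,0]]'
python3 go.py -106 -41 3 0
python3 - <<'E'
from rig import ctrl
import cv2,numpy as np
for n in ("side","wrist"):
    d=ctrl.snapshot(n);cv2.imwrite(f"pics/{n}2.png",d["color"][:,:,::-1]);np.savez(f"pics/{n}2.npz",**d)
from h import *
crop(d:=load("pics/side2.npz"),200,360,170,290,5,"pics/s2c.png")
E
```

```text
nose+ [582.9 -46.1  10. ] [-53.6 -17.3]
nose- [ 596.2 -104.1   10. ] [-53.9 -76.7]
tail+ top [486.2 -65.6  30. ] [-152.2  -14.3]
tail- top [ 498.  -123.1   30. ] [-153.8  -73. ]
bolt [ 648.6 -100.9   54. ] [ -2.1 -85.6]
seam near [607.1 -25.6  45. ] [-25.4  -2.8]
seam far [644.2 -13.9  45. ] [13.4  0.2]
clock: 3.05
position: [552.7, -140.9, 9.3]
ee_rot: [0.993, 0.115, 0.001, 0.001]
wrist_force: [0.1, -0.4, -0.0]
gripper_width: 42.9
clock 3.05 now bridge [-104.6 -102.7] z 9.3 w 42.9 F [ 0.1 -0.4 -0. ]
shift cm [-0.13 -6.17  0.62] turn [ 0.015 -0.018  0.013]
```

View pics/s2c.png

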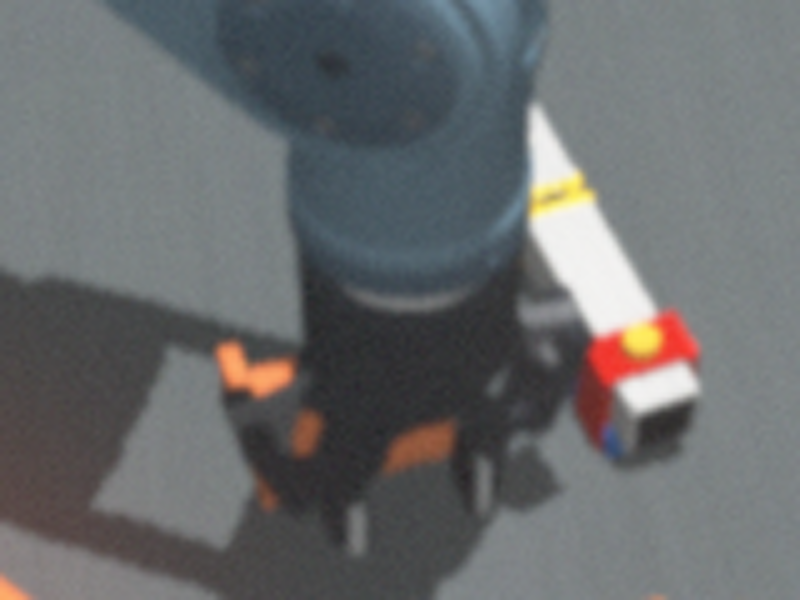

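View pics/wrist2.png

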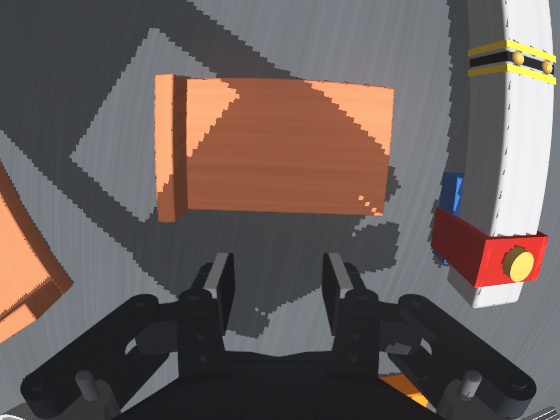

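```bash
python3 -m handwheel '[[-0.3,-0.1,0,0.4,0,0,0],[-0.3,-0.1,0,0.7,0,0,0],[-0.3,-0.1,-0.4,0.7,0,0,0],[-0.3,-0.1,-0.8,0.7,0,0,0],[-0.3,-0.1,-1.2,0.7,0,0,0],[-0.3,-0.1,-1.5,0.7,0,0,0],[-0.3,-0.1,-1.8,0.7,0,0,0],[-0.3,-0.1,-2.1,0.7,0,0,0],[-0.3,-0.1,-2.4,0.7,0,0,0],[-0.3,-0.1,-2.7,0.7,0,0,0],[-0.3,-0.1,-3.0,0.7,0,0,0],[-0.3,-0.1,-3.0,0.7,0,0,0]]'
python3 go.py -106 -41 2 0
cat > wr.py <<'E'
import sys
from rig import ctrl
from h import *
k=sys.argv[1]
for n in sys.argv[2:]:
    d=ctrl.snapshot(n);cv2.imwrite(f"pics/{n}{k}.png",d["color"][:,:,::-1]);np.savez(f"pics/{n}{k}.npz",**d)
E
python3 wr.py 3 wrist
```

```text
clock: 4.35
position: [543.3, -111.0, 0.4]
ee_rot: [0.993, 0.115, 0.0, -0.0]
wrist_force: [-0.0, -0.2, 0.0]
gripper_width: 29.5
clock 4.35 now bridge [-106.9  -71.5] z 0.4 w 29.5 F [-0.  -0.2  0. ]
shift cm [ 0.1  -3.05 -0.16] turn [-0.001 -0.     0.012]
```

View pics/wrist3.png

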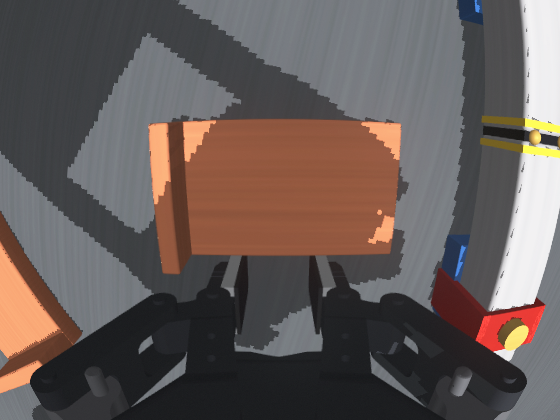

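```bash
cat > pc.py <<'E'
from fr import *
from go import b
import sys
# args: npz then list "u,v,z"
d=load(sys.argv[1])
for a in sys.argv[2:]:
    u,v,z=map(float,a.split(","));q=onz(d,(u,v),z,"wrist" in sys.argv[1])[0];print(a,q.round(1),"bridge",np.round(b(q),1))
E
python3 pc.py pics/wrist3.npz 400,124,10 391,254,10 150,125,30 164,273,30 192,254,10 240,257,5 318,257,5
python3 - <<'E'
import sys;sys.path.insert(0,'.')
from h import *
crop(load('pics/wrist3.npz'),180,380,220,360,4,'pics/w3c.png')
E
```

```text
400,124,10 [577.5 -31.6  10. ] bridge [-55.6  -1.9]
391,254,10 [592.  -89.2  10. ] bridge [-54.5 -61.3]
150,125,30 [481.8 -54.2  30. ] bridge [-153.9   -2.2]
164,273,30 [ 495.2 -111.5   30. ] bridge [-153.9  -61.1]
192,254,10 [ 502.1 -110.    10. ] bridge [-146.8  -61.1]
240,257,5 [ 524.  -108.3    5. ] bridge [-125.1  -64.4]
318,257,5 [559.5 -99.9   5. ] bridge [-88.6 -64.4]
```

View pics/w3c.png

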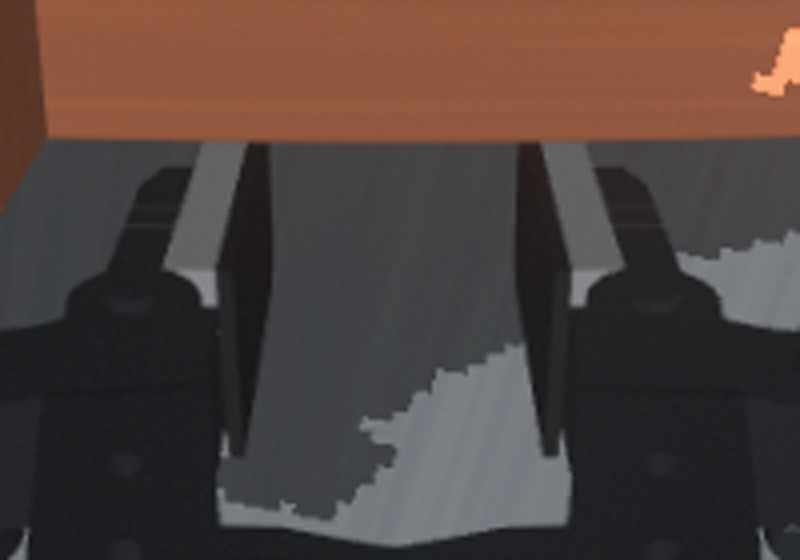

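The plate is squared and following the fingers. It is now centred at y≈-31.6, so I push on about 30 mm.

```bash
python3 -m handwheel '[[-0.3,0,-0.3,-0.1,0,0,0],[-0.3,0,-0.6,-0.1,0,0,0],[-0.3,0,-0.9,-0.1,0,0,0],[-0.3,0,-1.2,-0.1,0,0,0],[-0.3,0,-1.5,-0.1,0,0,0],[-0.3,0,-1.8,-0.1,0,0,0],[-0.3,0,-2.1,-0.1,0,0,0],[-0.3,0,-2.4,-0.1,0,0,0],[-0.3,0,-2.7,-0.1,0,0,0],[-0.3,0,-2.9,-0.1,0,0,0],[-0.3,0,-3.1,-0.1,0,0,0],[-0.3,0,-3.1,-0.1,0,0,0]]'
python3 wr.py 4 wrist
python3 go.py -106 -41 2 0
```

```text
clock: 5.6
position: [536.1, -80.8, 1.3]
ee_rot: [0.993, 0.115, -0.0, -0.0]
wrist_force: [0.4, -0.3, 0.2]
gripper_width: 30.0
clock 5.65 now bridge [-107.1  -40.5] z 1.2 w 29.9 F [0.1 0.  0.5]
shift cm [ 0.11  0.05 -0.08] turn [-0.005  0.002  0.01 ]
```

View pics/wrist4.png

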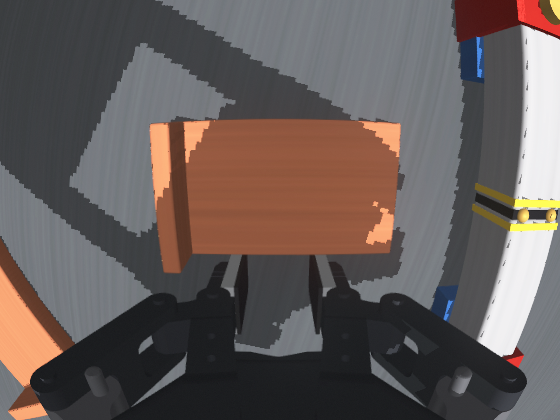

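```bash
python3 pc.py pics/wrist4.npz 400,124,10 391,253,10 151,125,30 164,272,30 513,211,45 522,26,45 486,82,15 450,287,15
```

```text
400,124,10 [570.6  -1.3  10. ] bridge [-55.4  29.1]
391,253,10 [585.1 -58.8  10. ] bridge [-54.4 -30.2]
151,125,30 [474.7 -24.   30. ] bridge [-154.    28.8]
164,272,30 [487.7 -81.4  30. ] bridge [-154.3  -30. ]
513,211,45 [615.2 -20.2  45. ] bridge [-16.3   0.7]
522,26,45 [598.6  49.9  45. ] bridge [-16.5  72.7]
486,82,15 [605.7  30.8  15. ] bridge [-13.9  52.5]
450,287,15 [622.4 -68.7  15. ] bridge [-20.3 -48.2]
```

Plate is square at y≈-0.6 (seam at 0.7 in the same view). Next I back off sideways, rise, turn 90° and go behind the flange.

```bash
python3 -m handwheel '[[-0.3,0,1.5,0,0,0,0],[-0.3,0,3,0,0,0,0],[-0.3,0,3,0,0,0,0],[-0.3,0,3,-4,0,0,0],[-0.3,0,3,-8,0,0,0],[-0.3,0,3,-9,0,0,0],[-0.3,0,3,-9,0,0,0],[-0.3,0,3,-9,0,0,0]]'
python3 go.py -182 -0.5 90 -90
```

```text
clock: 6.45
position: [542.4, -110.4, 90.3]
ee_rot: [0.993, 0.115, -0.001, -0.0]
wrist_force: [-0.8, -0.5, -0.1]
gripper_width: 30.1
clock 6.45 now bridge [-107.6  -70.7] z 90.3 w 30.1 F [-0.8 -0.5 -0.1]
shift cm [-7.43 -7.02  0.05] turn [1.0000e-03 1.1000e-02 1.1257e+01]
```

```bash
python3 -m handwheel '[[-0.3,-1,-1,0,0,0,1],[-0.3,-2,-2,0,0,0,2],[-0.3,-3,-3,0,0,0,3],[-0.3,-4,-4,0,0,0,4],[-0.3,-5,-5,0,0,0,5],[-0.3,-6,-6,0,0,0,6],[-0.3,-7,-7,0,0,0,7],[-0.3,-7.4,-7,0,0,0,8],[-0.3,-7.4,-7,0,0,0,9],[-0.3,-7.4,-7,0,0,0,10],[-0.3,-7.4,-7,0,0,0,11],[-0.3,-7.4,-7,0,0,0,11.26]]'
python3 wr.py 5 wrist
python3 go.py -182 -0.5 5 -90
```

```text
clock: 7.65
position: [453.5, -58.7, 89.3]
ee_rot: [0.782, -0.623, -0.002, 0.001]
wrist_force: [0.2, 0.1, 1.4]
gripper_width: 29.8
clock 7.7 now bridge [-1.825e+02 -1.000e-01] z 89.3 w 29.8 F [0.2 0.8 0.1]
shift cm [ 0.06 -0.08  8.43] turn [ 0.024  0.017 -0.028]
```

View pics/wrist5.png

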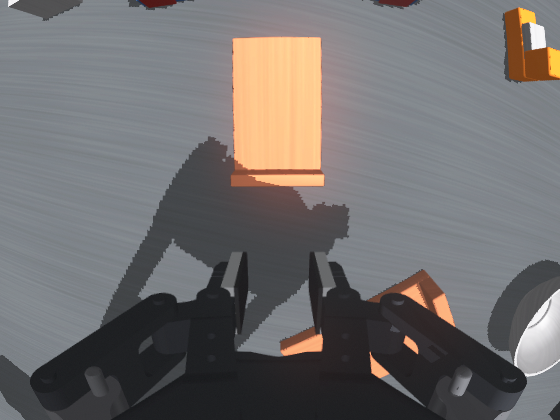

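```bash
python3 pc.py pics/wrist5.npz 283,350,15 425,270,43 370,375,15 233,38,10 321,38,10 232,185,30 324,185,30
```

```text
283,350,15 [339.8 -89.8  15. ] bridge [-300.3   -4.6]
425,270,43 [ 449.2 -165.9   43. ] bridge [-211.  -103.5]
370,375,15 [ 322.  -178.6   15. ] bridge [-337.8  -87. ]
233,38,10 [570.6  -1.4  10. ] bridge [-55.4  29. ]
321,38,10 [583.8 -59.3  10. ] bridge [-55.8 -30.3]
232,185,30 [474.8 -24.4  30. ] bridge [-154.    28.4]
324,185,30 [487.9 -81.7  30. ] bridge [-154.2  -30.3]
```

Clear of the large plate. Descending and starting the main push.

```bash
python3 -m handwheel '[[-0.3,0,0,4,0,0,0],[-0.3,0,0,7.5,0,0,0],[-0.3,0,0,8.5,0,0,0],[-0.3,0,0,8.5,0,0,0],[-0.3,0,-0.5,8.5,0,0,0],[-0.3,0,-1,8.5,0,0,0],[-0.3,0,-1.5,8.5,0,0,0],[-0.3,0,-2.0,8.5,0,0,0],[-0.3,0,-2.6,8.5,0,0,0],[-0.3,0,-3.2,8.5,0,0,0],[-0.3,0,-3.8,8.5,0,0,0],[-0.3,0,-3.8,8.5,0,0,0]]'
python3 wr.py 6 wrist
python3 go.py -60 -0.2 4 -90
```

```text
clock: 8.9
position: [493.4, -50.5, 6.4]
ee_rot: [0.783, -0.622, 0.001, -0.0]
wrist_force: [-0.1, 0.1, 0.3]
gripper_width: 29.9
clock 8.95 now bridge [-142.    -1.2] z 6.3 w 29.7 F [0.  0.1 0.5]
shift cm [-0.1  -8.2   0.25] turn [-0.011 -0.003  0.001]
```

View pics/wrist6.png

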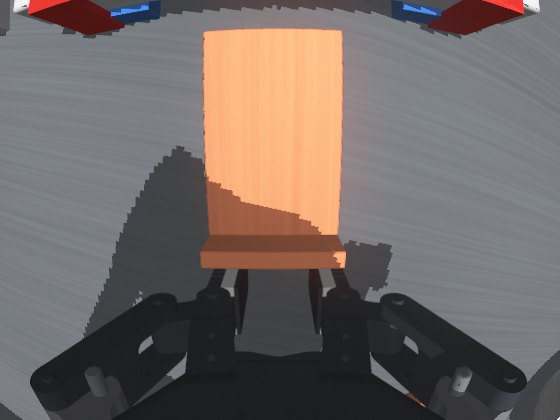

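Plate nose spans columns 204–343, and the blocks' inner edges are at 160 and 392, so it is well centred. Continuing.

```bash
python3 -m handwheel '[[-0.3,0,-0.6,0.1,0,0,0],[-0.3,0,-1.3,0.1,0,0,0],[-0.3,0,-2,0.1,0,0,0],[-0.3,0,-2.7,0.1,0,0,0],[-0.3,0,-3.4,0.1,0,0,0],[-0.3,0,-4.1,0.1,0,0,0],[-0.3,0,-4.8,0.1,0,0,0],[-0.3,0,-5.5,0.1,0,0,0],[-0.3,0,-6.2,0.1,0,0,0],[-0.3,0,-6.9,0.1,0,0,0],[-0.3,0,-7.4,0.1,0,0,0],[-0.3,0,-7.4,0.1,0,0,0]]'
python3 wr.py 7 wrist
python3 go.py -34 -0.2 4 -90
```

```text
clock: 10.15
position: [565.5, -33.8, 5.6]
ee_rot: [0.783, -0.622, 0.001, -0.0]
wrist_force: [0.5, 0.1, -0.5]
gripper_width: 30.0
clock 10.2 now bridge [-68.1  -1.3] z 5.7 w 30.0 F [ 1.2 -0.2 -0.7]
shift cm [-0.11 -3.41  0.17] turn [-0.011 -0.004  0.001]
```

View pics/wrist7.png

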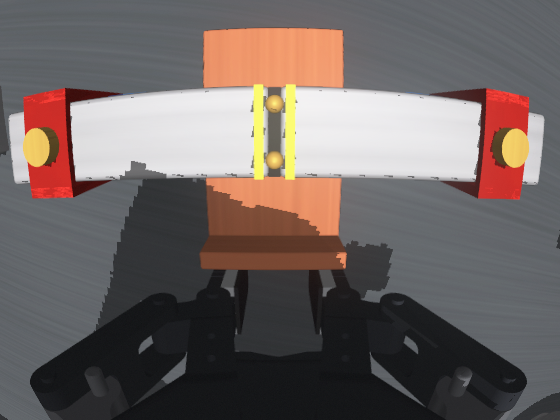

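Seam is at column 275 and the plate mid-line at ~274, still square. About 34 mm remains, so I go 30 mm and then creep.

```bash
python3 -m handwheel '[[-0.3,0,-0.5,0,0,0,0],[-0.3,0,-1,0,0,0,0],[-0.3,0,-1.5,0,0,0,0],[-0.3,0,-2,0,0,0,0],[-0.3,0,-2.4,0,0,0,0],[-0.3,0,-2.7,0,0,0,0],[-0.3,0,-2.9,0,0,0,0],[-0.3,0,-3,0,0,0,0],[-0.3,0,-3,0,0,0,0]]'
python3 wr.py 8 wrist scene
python3 go.py -34 -0.2 4 -90
```

```text
clock: 11.1
position: [593.6, -26.9, 5.3]
ee_rot: [0.783, -0.622, 0.0, -0.0]
wrist_force: [-1.7, -0.9, 1.8]
gripper_width: 29.5
clock 11.2 now bridge [-38.9  -1. ] z 5.3 w 29.9 F [-2.4 -0.4  2.3]
shift cm [-0.08 -0.49  0.13] turn [-0.004 -0.001 -0.   ]
```

View pics/wrist8.png

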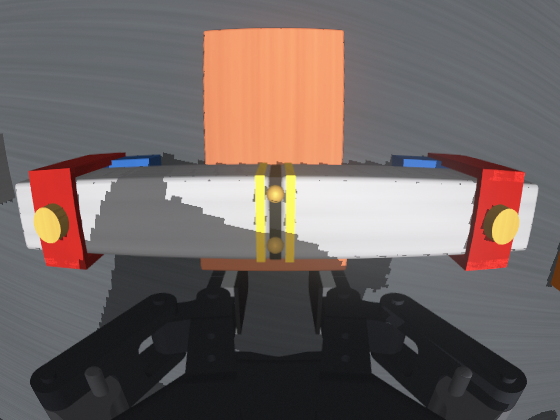

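```bash
python3 -m handwheel '[[-0.3,0,-0.1,0,0,0,0],[-0.3,0,-0.2,0,0,0,0],[-0.3,0,-0.3,0,0,0,0],[-0.3,0,-0.3,0,0,0,0]]'
python3 -m handwheel '[[-0.3,0,-0.1,0,0,0,0],[-0.3,0,-0.1,0,0,0,0]]'
python3 go.py -34 -0.2 4 -90
```

```text
clock: 11.6
position: [596.5, -26.2, 5.3]
ee_rot: [0.783, -0.622, 0.0, -0.0]
wrist_force: [-2.2, -0.7, 1.1]
gripper_width: 30.0
clock: 11.8
position: [597.2, -26.1, 5.3]
ee_rot: [0.783, -0.622, -0.0, 0.0]
wrist_force: [-3.5, -0.5, 2.9]
gripper_width: 30.1
clock 11.8 now bridge [-35.1  -1. ] z 5.3 w 30.1 F [-3.5 -0.5  2.9]
shift cm [-0.08 -0.11  0.13] turn [0.002 0.    0.   ]
```

```bash
python3 -m handwheel '[[-0.3,0,-0.1,0,0,0,0],[-0.3,0,-0.1,0,0,0,0],[-0.3,0,-0.1,0,0,0,0]]'
python3 -m handwheel '[[-0.3,0,-0.1,0,0,0,0],[-0.3,0,-0.1,0,0,0,0],[-0.3,0,-0.1,0,0,0,0]]'
python3 go.py -34 -0.2 4 -90
```

```text
clock: 12.1
position: [597.2, -26.0, 5.2]
ee_rot: [0.783, -0.622, -0.001, 0.001]
wrist_force: [-7.7, -2.0, 5.1]
gripper_width: 29.4
clock: 12.4
position: [597.2, -26.0, 5.1]
ee_rot: [0.783, -0.622, -0.002, 0.002]
wrist_force: [-11.2, -3.6, 8.2]
gripper_width: 29.8
clock 12.4 now bridge [-35.1  -1. ] z 5.1 w 29.8 F [-11.2  -3.6   8.2]
shift cm [-0.08 -0.11  0.11] turn [0.032 0.005 0.001]
```

Motion has stalled and the force is rising to about 12 N at the predicted place: the flange rests on the tube. Backing straight off, then rising.

```bash
python3 -m handwheel '[[-0.3,0,0.3,0,0,0,0],[-0.3,0,1,0,0,0,0],[-0.3,0,3,0,0,0,0],[-0.3,0,5,0,0,0,0],[-0.3,0,7,0,0,0,0],[-0.3,0,8,-2,0,0,0],[-0.3,0,8,-6,0,0,0],[-0.3,0,8,-10,0,0,0],[-0.3,0,8,-12,0,0,0],[-0.3,0,8,-12,0,0,0]]'
python3 wr.py 9 wrist scene side
python3 go.py -34 -0.2 4 -90
python3 - <<'E'
from h import *
crop(load("pics/scene9.npz"),220,330,190,280,6,"pics/s9c.png")
crop(load("pics/side9.npz"),230,360,140,270,4,"pics/i9c.png")
E
```

```text
clock: 13.4
position: [524.3, -44.6, 129.3]
ee_rot: [0.783, -0.622, 0.004, -0.002]
wrist_force: [1.1, 0.7, -0.2]
gripper_width: 29.8
clock 13.55 now bridge [-113.6   -0.7] z 124.4 w 29.8 F [-0.5  0.3 -0.2]
shift cm [-0.04 -7.96 12.03] turn [0.004 0.004 0.   ]
```

View pics/wrist9.png

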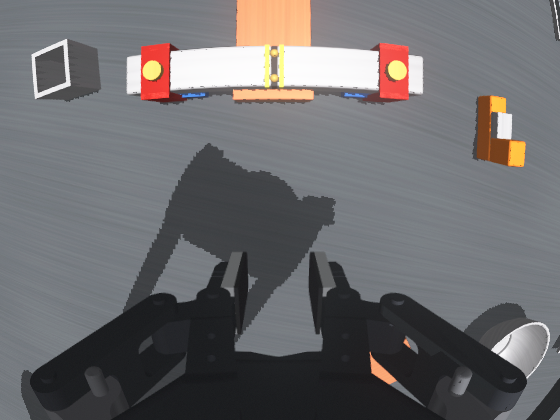

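View pics/s9c.png

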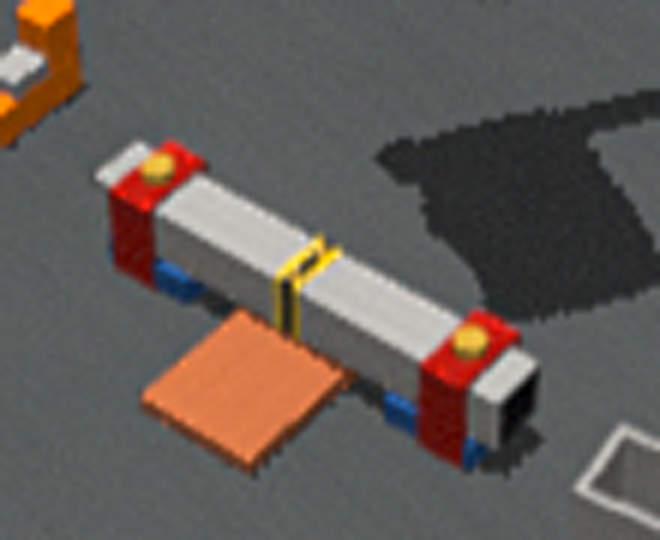

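View pics/i9c.png

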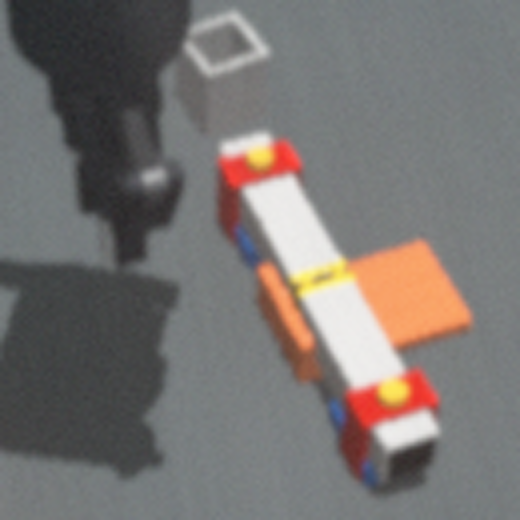

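```bash
python3 pc.py pics/scene9.npz 243.7,256 262,267
python3 pc.py pics/scene9.npz 243.7,256,10 262,267,10; python3 pc.py pics/side9.npz 335.5,200,10 347.5,220.5,10
python3 pc.py pics/wrist9.npz 233,99,30 314,99,30 237,92,30 275,80,45; python3 - <<'E'
from meas import *
from go import b
for n in("scene","side"):
    for k in("0","9"):
        d=load(f"pics/{n}{k}.npz");h=hsv(d);W=pts(d)
        m=(h[...,0]>=12)&(h[...,0]<=22)&(h[...,1]>130)&(h[...,2]>100)
        for mm,st,c in comps(m,100):
            w=np.nanmedian(W[mm],0)
            if abs(w[0]-635)<30 and w[1]<-150: print(n,k,"magnet",c.round(1))
    d=load(f"pics/{n}9.npz");h=hsv(d);W=pts(d)
    m=(h[...,0]>=3)&(h[...,0]<=12)&(h[...,1]>110)&(h[...,2]>60)&(W[...,2]>5)&(W[...,2]<14)
    for mm,st,c in comps(m,100):
        w=W[mm];r=rect(w[:,:2]);print(n,r,np.round(b(r[0]),1),np.median(w[:,2]))
E
```

```text
243.7,256,10 [712. -26.  10.] bridge [ 76.7 -27. ]
262,267,10 [698.2  32.2  10. ] bridge [76.4 32.8]
335.5,200,10 [698.9  31.6  10. ] bridge [77. 32.]
347.5,220.5,10 [711.3 -29.2  10. ] bridge [ 75.3 -30. ]
233,99,30 [601.    6.1  30. ] bridge [-24.1  29.5]
314,99,30 [614.4 -52.1  30. ] bridge [-24.3 -30.3]
237,92,30 [606.7   4.4  30. ] bridge [-18.9  26.5]
275,80,45 [619.7 -21.4  45. ] bridge [-12.2  -1.6]
scene 0 magnet [225.  201.6]
scene 9 magnet [225.  201.4]
scene (array([ 336.9, -142.3]), array([90.5, 77.9]), 42.8) [-315.   -55.1] 12.322530186072242
scene (array([673.8,  -6.7]), array([70.6, 62.4]), 13.6) [43.8  0.4] 9.423470220024228
side 0 magnet [333.5 301.9]
side 9 magnet [333.5 302.1]
side (array([682.8,  -3.2]), array([46.1, 62.4]), 14.0) [53.4  1.8] 10.014210310455894
side (array([ 338.2, -195.2]), array([20.3, 96.6]), 42.8) [-325.8 -106.9] 12.757824282384945Traceback (most recent call last):
  File "pc.py", line 7, in <module>
    u,v,z=map(float,a.split(","));q=onz(d,(u,v),z,"wrist" in sys.argv[1])[0];print(a,q.round(1),"bridge",np.round(b(q),1))
    ^^^^^
ValueError: not enough values to unpack (expected 3, got 2)
```

Plate is at x≈26 mm and y≈0–2 mm, within about 1° of square, touching the tube. The arm is clear and the magnet hasn't moved. Handing in.

```bash
python3 -c "
from rig import ctrl
print(ctrl.close_job())"
```

```text
the job is handed in; nothing more can be done
None
```

The plate is under the tube with its flange resting against it, and I handed the job in at about 13.6 s of the 58 s allowed. `close_job` gives no verdict, so these are only my own measurements.

**What I did:** I pushed the small copper plate sideways about 43 mm with two half-open fingertips, which also squared it. I then pushed it in from behind the flange until the motion stalled and the wrist force rose to about 14 N in total. Last, I backed straight off and rose clear. The plate was only ever pushed, never gripped.

**Last checks, in the bridge frame:**

| Check | Result | Allowed |
|---|---|---|
| Plate x | about 26 mm | 22 to 32 mm |
| Plate y | -0.4 to +2.4 mm, depending on the camera | -10 to +10 mm |
| Angle to the tube | within about 1.5° | about 4.5° |
| Top surface height | 9.4 to 10.0 mm, so it lies flat on the bench | 10 mm if flat |

- **Disagreement:** the cameras differ by about 3 mm in y, roughly the calibration error and well inside tolerance.
- **Bystanders:** the magnet was in the same place in both fixed views. I did not re-measure the offcut or bowl, but the fingers never went near them.
- **Failed check:** one measuring command stopped on a mistyped argument. I reran it, and it did not affect the robot.

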